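# Clear the plate shaker's lid and hold it at the mark

### The arm

A 6-joint arm with a two-finger parallel gripper is mounted at the origin on the work surface. World frame = base frame: x ahead of the robot, y to its left, z up, the work surface at z = 0. Lengths are in m, angles in rad, forces in N, time in s.
With the tool pointing down it reaches from about 0.425 to 0.95 m from the base axis. Payload 3.5 kg.
Tool frame: the origin (TCP) lies between the finger pads; the fingertips stand 19 mm ahead of it and the grasp point (between the pads) is the TCP; z points along the fingers, y is the line along which they close (so a half turn about z gives the same grasp; the last joint's range is limited). The gripper opens to 85 mm and grips with 20 to 120 N. Pads are 22 mm wide; open, the fingers measure 114 mm over their backs; the gripper's body (76 mm by 85 mm) begins 54 mm behind the grasp point. The pads swing forward as they close: fully open they stand 13 mm farther back than shut.
Start: joints at [-1.263, 0.286, 1.577, -0, 1.279, -0.15], TCP at [0.298, -0.605, 0.25] pointing down, gripper open.
Joint ranges: [-2.77, 2.77], [-0.9, 2.22], [0.21, 2.48], [-1.53, 4.67], [0.24, 2.81], [-2.84, 2.84]. Speed limits (rad/s): [2.79, 2.79, 3.14, 3.14, 3.14, 3.14].

### API

Orientations are given as a unit quaternion [x, y, z, w].
In Python, from plant import get_state, cams, ctrl gives the robot as it stands. The module is installed in compiled form; this text tells all that it offers.
- The arm moves only by the tool jog_arm, never from a script. Its argument "deltas" is text: rows parted by semicolons, each of 6 numbers parted by spaces: the shift along the world's x, y, z normalised to -1 to 1, where 1 is 0.02 m, then the turn, a rotation vector about the world's x, y, z normalised to -1 to 1, where 1 is 0.1 rad. In form: x y z ax ay az; .... A call has 1 to 20 rows; each row shifts and turns the commanded pose from where the row before left it; what a row does not reach is not made up. A row lasts 1/8 s, in which the tool goes at most 62.5 mm and 10.7 degrees, less where a joint would pass 70% of its speed; a pose out of reach is approached as far as the arm can. A call with a number of a shift or a turn outside -1 to 1 is refused whole. A call with a gripper value outside its range is refused whole. "gripper" is the opening, from 0 (shut) to 1 (fully open), set as the call begins (left out, the last holds). The fingers move at their own pace and stop on an object; "squeeze" is the grip in N (left out, the last holds). Time passes only in rows, so rows that do not move let the fingers close. It gives the time, the measured TCP pose, the force, the opening and the grip force at its end, in the units of the state.
- get_state(): the state, without advancing time (a new reading comes with each control period).
- cams.read_camera(name): name is "scene" or "side" or "wrist"; returns a dict with "color" (420x560x3 uint8, blue, green, red), "vfov" (degrees; the focal length in pixels is half the picture's height over the tangent of half this angle, whatever the lens; pixels are square), "cx", "cy" (the principal point, pixels), "rvec" (rotation vector, rad) and "tvec" (3), from world to camera coordinates, as OpenCV has them. Camera axes: x right, y down, z forward; pixel columns grow to the right and rows downward; lengths in m; the calibration is good to about 2 mm. A picture is of the moment at which its call begins. There is no depth.
- ctrl.sign_off(): hands the job in; it is judged then, once.
The state is a dict: "time": time; "qpos": joint angles; "dq": joint speeds; "joint_efforts": joint torques, N m; "eef_pos": TCP position; "tcp_rot": TCP orientation; "contact_force": force on the tool from outside, world axes, zero at the start; "wrist_torque": the same for the moment, N m; "opening": opening from 0.0 (shut) to 1.0 (fully open); "finger_force": force on a finger pad.
Only numpy, scipy, OpenCV 4.12 (cv2) and the standard library are available. Lean on these libraries where they do the work, as an engineer would, in place of code of your own. Each camera call takes 0.05 s, during which the arm holds its last target. There are 200 camera calls.

### The job

The plate shaker's gas spring is off, so its lid falls shut by itself, and two steel beakers have been left standing on the lid. Nest them upright in the steel dish on the bench, the squat beaker in the dish and the tall one in the squat one, setting them down and not dropping them; then raise the lid until the stud on its side is at the marker on the quadrant, and finish while still holding it there so the new spring can be fitted. Leave the marker as it is set and everything else where it stands.

Things in the scene. Friction and masses are not known exactly. Their poses are not given: they have to be found in the camera images.
- shaker: Low plate shaker, fixed: white case 340 (x) x 280 (y) x 103 high, control panel at its front (-x), clear grey-framed lid behind it. Origin: centre of underside; x to its back (hinge side), y to its left, z up. On its right side (y = -145) stands the quadrant: a slotted steel strip 4 thick, an arc about the hinge, radius 141 to 169, up to 275 high, with a straight arm from its top to the hinge.
- lid (a joint): Lid angle, rad: 0 shut (level), grows as the front edge rises, to 1.3. Hinge along the shaker's y at its back. The lid weighs 0.55 to 0.9 kg; only gravity and a trace of friction act on it (gas spring off): it falls shut when let go. About 3 to 5 N upward at the handle carries it.
- lid_hinge (a point): Point on the hinge axis, in the middle of the lid's width, at (150, 0, 112) in the shaker's frame; it does not move. Axes as the shaker's.
- lid_handle (a point): Middle of the lid's handle: round steel bar 12 thick, 122 long along the shaker's y, on two posts 104 apart at the lid's front edge, bar centre 36 above the lid's top. Lid shut: at (-75, 0, 157) in the shaker's frame, 225 in front of and 45 above the hinge axis. Turns with the lid (x: towards the hinge). The bar can turn between gripping fingers.
- lid_stud (a point): Dark knurled stud, 17 across, on the right edge of the lid, riding in the quadrant's slot 155 from the hinge axis (shaker y = -150). It moves with the lid.
- marker_tip (a point): The point in the slot, 155 from the hinge axis (shaker y = -150), that the marker points at. The marker is a steel clamp block, 24 x 26 x 18, with a dark thumb screw, on the quadrant's outer rim, pointing inward. The lid is at the mark when the stud is at this point.
- marker (a joint): Angle of the marker about the lid's hinge, rad, measured as the lid's: the lid is at the mark when joint lid equals this. 0.5 to 0.85, set differently each time; held by friction.
- dish: The widest vessel: low round steel dish, 94 outside diameter, 42 high, wall and floor 3, on the bench to the left or right of the shaker. Origin: centre of the underside, z up.
- squat_beaker: The middle vessel: squat straight-sided steel beaker, 64 outside diameter (68 over the rolled rim), 72 high, wall 2.5, floor 3, 0.12 kg, standing at the start on the shaker's lid (121 above the bench). Origin: centre of the underside.
- tall_beaker: The narrowest vessel: tall straight-sided steel beaker, 42 outside diameter (44 over the rolled rim), 100 high, wall 2, floor 3, 0.10 kg, standing at the start on the shaker's lid beside the squat one. Origin: centre of the underside.
- tip_box: pipette tip box, 84 x 120 x 61 high, white base, clear lid; origin centre of underside. Not part of the job.
- tube_rack: white tube rack, 68 x 100 x 59 high; origin centre of underside. Not part of the job.
- reagent_bottle: glass bottle with a cap, diameter 60, 105 high; origin centre of underside. Not part of the job.
- gas_spring: the lid's gas spring, taken off: a black tube and steel rod lying flat, 230 long, 22 wide, 20 high, along its own x; origin under its middle. Not part of the job.
- screwdriver: screwdriver lying flat, 180 long, along its own x. Not part of the job.
- pen_cup: square black pen holder, 70 x 70 x 85 high, pens to 140; origin centre of underside. Not part of the job.
Not all that is in view belongs to the job. Leave any purple look-alike of the tall_beaker alone.

How it is judged:
On the way:
1. with the lid still shut, the squat beaker stands in the dish and the tall beaker in the squat one, let go (horizontal distance between squat_beaker and dish below 0.016 m and z of squat_beaker in the frame of dish between 0 and 0.007 m and angle between each of squat_beaker, tall_beaker's own z axis and vertical below 0.12 rad and horizontal distance between tall_beaker and squat_beaker below 0.016 m and z of tall_beaker in the frame of squat_beaker between 0 and 0.007 m and height (world z) of dish below 0.006 m and angle between dish's own z axis and vertical below 0.1 rad and contact force between the fingers and squat_beaker below 0.1 N and contact force between the fingers and tall_beaker below 0.1 N and value of joint lid below 0.06 rad), for 0.2 s.
At the end, for the whole second after the job is handed in: Stud within 10 mm of the marker's point in the slot (0.065 rad), lid at rest and carried by the fingers alone (over 1 N), marker not shifted over 5 mm; dish flat on the bench, squat beaker flat on its floor, tall one flat on the squat one's floor, each within 16 mm of centre and let go (distance between lid_stud and marker_tip below 0.01 m and contact force between the fingers and lid above 1 N and velocity of joint lid between -0.05 and 0.05 rad/s and distance of marker_tip from where it was at the start of the episode below 0.005 m and contact force between lid and dish below 0.05 N and contact force between lid and squat_beaker below 0.05 N and contact force between lid and tall_beaker below 0.05 N and horizontal distance between squat_beaker and dish below 0.016 m and z of squat_beaker in the frame of dish between 0 and 0.007 m and angle between each of squat_beaker, tall_beaker's own z axis and vertical below 0.12 rad and horizontal distance between tall_beaker and squat_beaker below 0.016 m and z of tall_beaker in the frame of squat_beaker between 0 and 0.007 m and height (world z) of dish below 0.006 m and angle between dish's own z axis and vertical below 0.1 rad and contact force between the fingers and squat_beaker below 0.1 N and contact force between the fingers and tall_beaker below 0.1 N); the arm keeps its last pose, push and grip.
It fails at once if the squat beaker is dropped (falls free of the fingers faster than 0.7 m/s) (linear speed of squat_beaker above 0.7 m/s and contact force between the fingers and squat_beaker below 0.05 N).
It fails at once if the tall beaker is dropped (falls free of the fingers faster than 0.7 m/s) (linear speed of tall_beaker above 0.7 m/s and contact force between the fingers and tall_beaker below 0.05 N).
It fails at once if the marker is shifted on the quadrant by over 5 mm (distance of marker_tip from where it was at the start of the episode above 0.005 m).
It fails at once if a thing that is not part of the job is moved by over 30 mm (distance of any of tip_box, tube_rack, reagent_bottle, gas_spring, screwdriver, pen_cup from where it was at the start of the episode above 0.03 m).
It also fails if it takes over 62 s, if anything falls off the work surface, if the arm or the gripper's body presses on something with over 40 N, if the wrist force passes 120 N, or if a joint passes its speed limit or range.

## Working session

There is one attempt and no reset: what is moved stays moved. The work goes in short steps, Python scripts to look and compute and a tool call to move; the robot and the scene stay as the last step left them, time stands still between calls to the robot, and variables do not carry over. Pictures are saved under pics/ and viewed, at most 10 in all, crops included, and the job is handed in when it is done.

Besides the shell and the picture viewer there is one more tool, called after "Emit:" as name(argument=value, ...) on one line, values as JSON. jog_arm: Moves the arm, as the interface text tells. Its arguments: {"type":"object","properties":{"deltas":{"type":"string"},"gripper":{"type":"number"},"squeeze":{"type":"number"}},"required":["deltas"]}

```bash
mkdir -p pics
cat > h.py <<'E'
import numpy as np, cv2
from plant import get_state, cams, ctrl
def cam(n):
    c=cams.read_camera(n); im=c["color"]; h=im.shape[0]
    f=h/2/np.tan(np.radians(c["vfov"])/2)
    K=np.array([[f,0,c["cx"]],[0,f,c["cy"]],[0,0,1]]); R=cv2.Rodrigues(np.array(c["rvec"],float))[0]; t=np.array(c["tvec"],float).ravel()
    return dict(im=im,K=K,R=R,t=t,C=-R.T@t)
def ray(c,u,v):
    d=c["R"].T@np.linalg.solve(c["K"],[u,v,1.]); return d/np.linalg.norm(d)
def plane(c,u,v,z):
    d=ray(c,u,v); return c["C"]+d*(z-c["C"][2])/d[2]
def proj(c,P):
    P=np.atleast_2d(P); q=(P@c["R"].T+c["t"])@c["K"].T; return q[:,:2]/q[:,2:]
def tri(ca,pa,cb,pb):
    A=[];b=[]
    for c,p in((ca,pa),(cb,pb)):
        d=ray(c,*p); M=np.eye(3)-np.outer(d,d); A.append(M); b.append(M@c["C"])
    return np.linalg.solve(A[0]+A[1],b[0]+b[1])
E
python3 - <<'E'
from h import *
for n in("scene","side","wrist"):
    c=cam(n); cv2.imwrite(f"pics/{n}0.png",c["im"]); print(n,c["C"].round(3),c["K"][0,0].round(1),c["R"][2].round(2))
print(get_state())
E
```

```text
scene [ 1.039 -0.657  1.13 ] 430.2 [-0.36  0.54 -0.76]
side [ 0.299 -1.334  1.124] 495.1 [ 0.15  0.81 -0.57]
wrist [ 0.361 -0.574  0.373] 337.2 [-0.25 -0.12 -0.96]
{'time': 0.15, 'qpos': array([-1.26299496e+00,  2.87037512e-01,  1.57785653e+00,  3.20880264e-06,
        1.27861268e+00, -1.49999661e-01]), 'dq': array([ 0.00046435, -0.00240513, -0.00522643, -0.00121326,  0.0017496 ,
        0.00055003]), 'joint_efforts': array([ 1.35796610e-03, -4.06608081e+01, -2.93140590e+01, -1.35167343e-04,
        3.97387950e-03, -9.50749580e-06]), 'eef_pos': array([ 0.29821307, -0.60501215,  0.2492061 ]), 'tcp_rot': array([ 9.73916124e-01,  2.26906297e-01, -7.39012836e-05, -9.54177531e-04]), 'contact_force': array([-0.07801753,  0.28200817, -0.6426925 ]), 'wrist_torque': array([-0.02131234,  0.03636382,  0.02464531]), 'finger_force': 0.0, 'opening': 0.9965605635965971}
```

View pics/scene0.png

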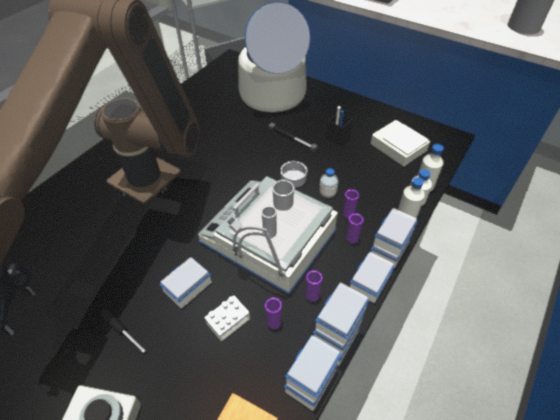

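View pics/side0.png

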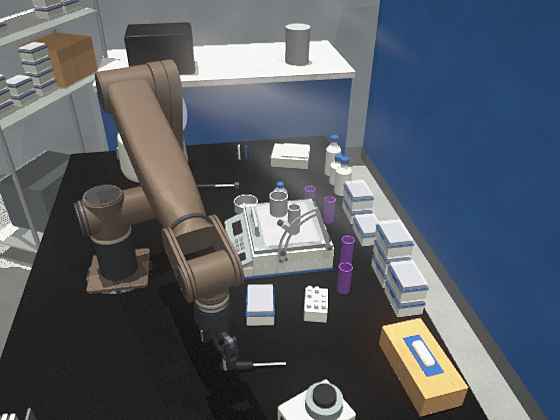

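The scene view has the squat beaker at about (284,195), the tall one at (269,222), the dish at (293,173) and the quadrant near (260,240). In the side view the same group sits around (245–330, 190–270). I'll zoom in on both.

Run:
```python
import cv2
a=cv2.imread("pics/scene0.png")[155:275,195:345]; b=cv2.imread("pics/side0.png")[180:280,225:345]
cv2.imwrite("pics/sc1.png",cv2.resize(a,None,fx=5,fy=5,interpolation=cv2.INTER_CUBIC))
cv2.imwrite("pics/si1.png",cv2.resize(b,None,fx=6,fy=6,interpolation=cv2.INTER_CUBIC))
```

```text
(no output)
```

View pics/sc1.png

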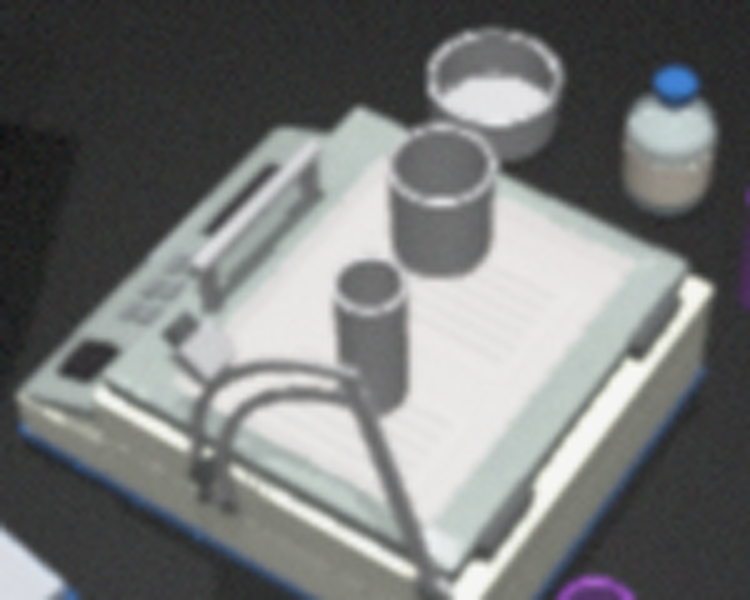

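View pics/si1.png

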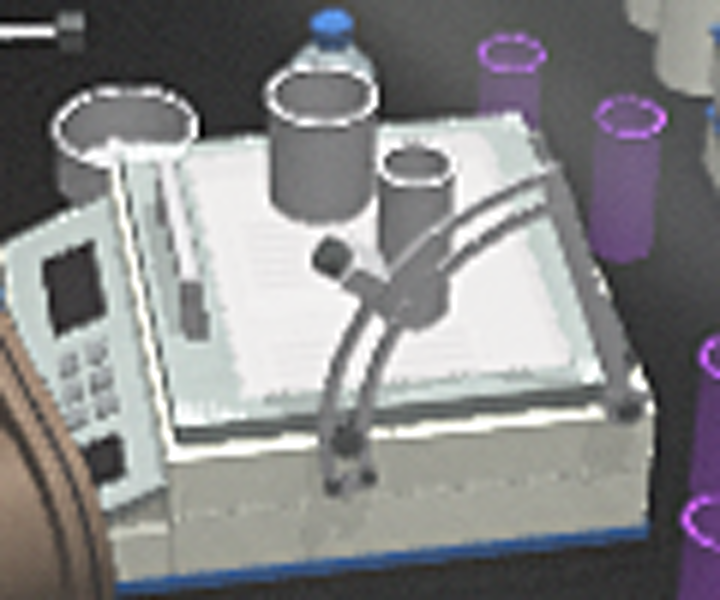

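The crops show rim centres clearly. Scene crop: squat (442,163), tall (370,287), dish (495,82), bar running from about (198,262) to (318,147). Side crop: squat (322,96), tall (416,164), dish (126,128), stud (346,440), marker screw (330,257).

Run:
```python
from h import *
A=cam("scene");B=cam("side")
fa=lambda x,y:((x+.5)/5-.5+195,(y+.5)/5-.5+155)
fb=lambda x,y:((x+.5)/6-.5+225,(y+.5)/6-.5+180)
for n,a,b,z in [("squat",(442,163),(322,96),.193),("tall",(370,287),(416,164),.221),("dish",(495,82),(126,128),.042),("lidBL",(685,270),(518,115),.121),("lidFL",(360,108),(115,145),.121),
 ("stud",(203,478),(346,440),.112),("hingeR",(432,590),(625,405),.112),("screw",(182,330),(330,257),.2),("barL",(318,147),(166,165),.157),("barR",(198,262),(190,285),.157)]:
    print(n,tri(A,fa(*a),B,fb(*b)).round(4),plane(A,*fa(*a),z).round(4),plane(B,*fb(*b),z).round(4))
```

```text
squat [0.5609 0.0812 0.1932] [0.5596 0.0829 0.193 ] [0.5614 0.0793 0.193 ]
tall [ 0.5916 -0.0396  0.2217] [ 0.5915 -0.0394  0.221 ] [ 0.5917 -0.038   0.221 ]
dish [0.4701 0.2909 0.0415] [0.471  0.2897 0.042 ] [0.4698 0.2913 0.042 ]
lidBL [0.6969 0.1457 0.1216] [0.6974 0.1452 0.121 ] [0.6969 0.1478 0.121 ]
lidFL [0.449  0.1539 0.1205] [0.4504 0.1521 0.121 ] [0.4484 0.1552 0.121 ]
stud [ 0.5375 -0.1357  0.1137] [ 0.5378 -0.1361  0.112 ] [ 0.5373 -0.1319  0.112 ]
hingeR [ 0.6907 -0.1293  0.1145] [ 0.6891 -0.1271  0.112 ] [ 0.692  -0.1276  0.112 ]
screw [ 0.5283 -0.1256  0.2296] [ 0.5111 -0.1077  0.2   ] [ 0.536  -0.0861  0.2   ]
barL [0.4693 0.0801 0.156 ] [0.4687 0.0808 0.157 ] [0.4697 0.0764 0.157 ]
barR [ 0.4658 -0.0387  0.1579] [ 0.463  -0.0357  0.157 ] [ 0.467  -0.0411  0.157 ]
```

View pics/wrist0.png

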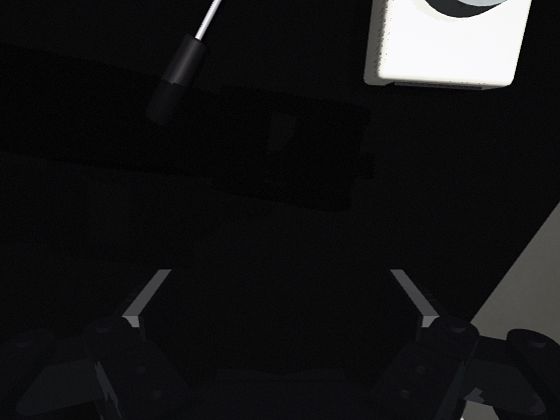

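The wrist view shows only bench clutter so far. The triangulated heights match the given sizes (0.193, 0.222, 0.042, 0.121 and 0.157 m). The shaker yaw is about -0.02, and the bar is at (0.4675, 0.021). Next I travel high to above the squat beaker, with the closing line along x.

Emit:
jog_arm(deltas="0.38 0.98 0.8 0 0 1; 0.38 0.98 0.8 0 0 1; 0.38 0.98 0.8 0 0 1; 0.38 0.98 0.8 0 0 1; 0.38 0.98 0.8 0 0 1; 0.38 0.98 0.8 0 0 1; 0.38 0.98 0.8 0 0 1; 0.38 0.98 0.8 0 0 1; 0.38 0.98 0.8 0 0 1; 0.38 0.98 0.8 0 0 1; 0.38 0.98 0 0 0 0.9; 0.38 0.98 0 0 0 0; 0.38 0.98 0 0 0 0; 0.38 0.98 0 0 0 0; 0.38 0.98 0 0 0 0; 0.38 0.98 0 0 0 0; 0.38 0.98 0 0 0 0; 0.38 0.98 0 0 0 0; 0.38 0.98 0 0 0 0; 0.38 0.98 0 0 0 0", gripper=1, squeeze=40)

```text
time: 2.75
eef_pos: [0.4507, -0.2121, 0.4103]
tcp_rot: [0.715, 0.699, 0.0, 0.0]
contact_force: [0.3, -0.1, -1.1]
opening: 1.002
finger_force: 0.0
```

Emit:
jog_arm(deltas="0.38 0.98 0 0 0 0; 0.38 0.98 0 0 0 0; 0.38 0.98 0 0 0 0; 0.38 0.98 0 0 0 0; 0.38 0.98 0 0 0 0; 0.38 0.98 0 0 0 0; 0.38 0.98 0 0 0 0; 0.38 0.98 0 0 0 0; 0.38 0.98 0 0 0 0; 0.38 0.98 0 0 0 0; 0.38 0.98 0 0 0 0; 0.36 0.98 0 0 0 0; 0.36 0.98 0 0 0 0; 0.2 0.98 0 0 0 0; 0 0.5 0 0 0 0; 0 0 0 0 0 0; 0 0 0 0 0 0")

```text
time: 4.88
eef_pos: [0.5522, 0.0706, 0.4104]
tcp_rot: [0.715, 0.699, -0.0, 0.0]
contact_force: [0.4, -0.7, 0.0]
opening: 1.002
finger_force: 0.0
```

Run:
```python
from h import *
c=cam("wrist"); cv2.imwrite("pics/w1.png",c["im"])
s=get_state();print(s["time"],s["eef_pos"],s["tcp_rot"],s["qpos"])
for n,p,r in [("squat",[.561,.081,.193],.034),("tall",[.5916,-.0396,.221],.022),("dish",[.470,.291,.042],.047)]:
    print(n,proj(c,p).round(1), (r*c["K"][0,0]/(c["R"]@p+c["t"])[2]).round(1))
```

```text
4.925 [0.55226234 0.0704535  0.41038989] [ 7.15450485e-01  6.98663425e-01 -8.41956971e-05  1.21622150e-04] [-5.52328178e-02 -5.37851415e-02  1.66194192e+00 -2.88704554e-04
  1.53337038e+00 -3.14809799e-02]
squat [[288.4 177.9]] 33.2
tall [[320.4 296.6]] 21.1
dish [[211.8  -2.9]] 36.7
```

View pics/w1.png

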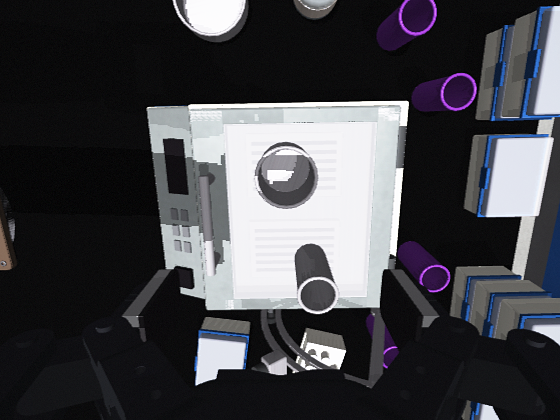

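Wrist view: the squat rim is centred near (287,175), the tall rim near (318,295), and the bar runs (204,180)–(211,275). All are within 3 px of prediction, so I use squat (0.560, 0.083) and tall (0.5905, -0.039). Next I descend on the squat beaker.

Run:
```python
from h import *
c=cam("wrist")
for n,u,v,z in [("squat",287,175,.193),("tall",318,295.5,.221),("barL",204,180,.157),("barR",211,275,.157),("lidBR",400,104,.121),("lidBL",205,104,.121),("lidFR",192,300,.121)]: print(n,plane(c,u,v,z).round(4))
A=cam("scene")
print("bottle cap",plane(A,195+676/5,155+82/5,.1))
```

```text
squat [0.5597 0.0839 0.193 ]
tall [ 0.5891 -0.0384  0.221 ]
barL [0.4663 0.0745 0.157 ]
barR [ 0.4647 -0.0435  0.157 ]
lidBR [0.6943 0.1522 0.121 ]
lidBL [0.4668 0.1577 0.121 ]
lidFR [ 0.427  -0.0981  0.121 ]
bottle cap [0.60645853 0.30494123 0.1       ]
```

Emit:
jog_arm(deltas="0.38 0.62 -1 0 0 0; 0 0 -1 0 0 0; 0 0 -1 0 0 0; 0 0 -1 0 0 0; 0 0 -1 0 0 0; 0 0 -1 0 0 0; 0 0 -1 0 0 0; 0 0 0 0 0 0")

```text
time: 6.02
eef_pos: [0.5589, 0.0833, 0.2677]
tcp_rot: [0.715, 0.699, -0.002, -0.002]
contact_force: [-0.7, 0.7, 1.0]
opening: 0.999
finger_force: 0.0
```

Emit:
jog_arm(deltas="0.05 0 -1 0 0 0; 0 0 -1 0 0 0; 0 0 -1 0 0 0; 0 0 -0.8 0 0 0; 0 0 -0.4 0 0 0; 0 0 0 0 0 0; 0 0 0 0 0 0")

```text
time: 6.9
eef_pos: [0.5615, 0.0833, 0.1872]
tcp_rot: [0.715, 0.699, 0.001, 0.001]
contact_force: [0.4, 0.6, 0.8]
opening: 1.0
finger_force: 0.0
```

Emit:
jog_arm(deltas="0 0 0 0 0 0; 0 0 0 0 0 0; 0 0 0 0 0 0; 0 0 0 0 0 0; 0 0 0 0 0 0", gripper=0, squeeze=40)

```text
time: 7.52
eef_pos: [0.5616, 0.0833, 0.1875]
tcp_rot: [0.715, 0.699, 0.001, 0.001]
contact_force: [-0.2, -0.4, 5.1]
opening: 0.716
finger_force: 45.6
```

Emit:
jog_arm(deltas="0 0 0.5 0 0 0; 0 0 1 0 0 0; 0 0 1 0 0 0; -0.4 1 0 0 0 0; -0.4 1 0 0 0 0; -0.4 1 0 0 0 0; -0.4 1 0 0 0 0; -0.5 1 0 0 0 0; -0.5 1 0 0 0 0; -0.5 1 0 0 0 0; -0.5 1 -0.5 0 0 0; -0.5 1 -0.5 0 0 0; -0.5 1 -0.5 0 0 0; 0 0.3 -1 0 0 0; 0 0 -1 0 0 0; 0 0 0 0 0 0; 0 0 0 0 0 0")

```text
time: 9.65
eef_pos: [0.4692, 0.2893, 0.1664]
tcp_rot: [0.715, 0.699, -0.0, 0.0]
contact_force: [0.5, -0.5, -1.0]
opening: 0.72
finger_force: 44.9
```

Run:
```python
from h import *
s=get_state();print(s["eef_pos"],s["contact_force"])
A=cam("scene");B=cam("side")
cv2.imwrite("pics/A2.png",A["im"])
a=A["im"][120:230,230:370];b=B["im"][150:230,190:300]
a=cv2.resize(a,(700,550),interpolation=cv2.INTER_CUBIC)[:, :]; b=cv2.resize(b,(770,560),interpolation=cv2.INTER_CUBIC)
o=np.hstack([cv2.resize(a,(400,314)),cv2.resize(b,(400,291+23))]); cv2.imwrite("pics/c2.png",o)
```

```text
[0.46917034 0.28929838 0.16635586] [ 0.47377532 -0.51491323 -1.03831043]
```

View pics/c2.png

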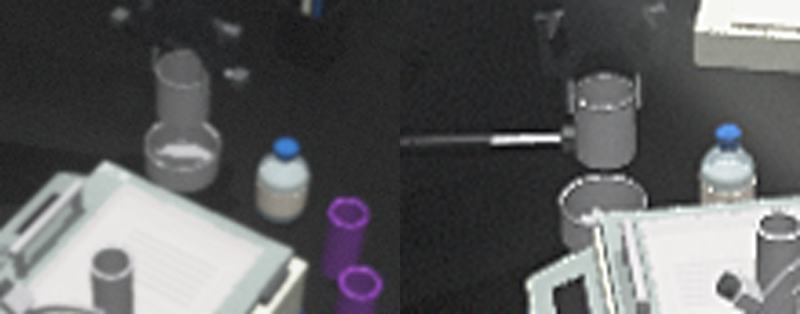

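The beaker hangs upright over the dish in both views: scene crop (182,90) above (183,150), side crop (605,120) above (602,205). Lowering it now.

Emit:
jog_arm(deltas="0.05 0.05 -1 0 0 0; 0 0 -1 0 0 0; 0 0 -1 0 0 0; 0 0 -0.8 0 0 0; 0 0 -0.4 0 0 0; 0 0 -0.3 0 0 0; 0 0 0 0 0 0; 0 0 0 0 0 0")

```text
time: 10.75
eef_pos: [0.4704, 0.2905, 0.0769]
tcp_rot: [0.715, 0.699, 0.001, 0.0]
contact_force: [0.4, 0.1, -0.5]
opening: 0.719
finger_force: 44.9
```

Emit:
jog_arm(deltas="0 0 -0.1 0 0 0; 0 0 -0.1 0 0 0; 0 0 0 0 0 0")

```text
time: 11.12
eef_pos: [0.4698, 0.2903, 0.0721]
tcp_rot: [0.715, 0.699, -0.0, -0.0]
contact_force: [0.6, 0.0, -1.2]
opening: 0.719
finger_force: 44.9
```

Emit:
jog_arm(deltas="0 0 -0.1 0 0 0; 0 0 -0.1 0 0 0; 0 0 0 0 0 0")

```text
time: 11.5
eef_pos: [0.4701, 0.2904, 0.0696]
tcp_rot: [0.715, 0.699, -0.0, -0.0]
contact_force: [-3.4, -0.9, 6.3]
opening: 0.716
finger_force: 45.7
```

Contact came at the expected height (0.0696). Release, rise, and go to the tall beaker.

Emit:
jog_arm(deltas="0 0 0 0 0 0; 0 0 0 0 0 0; 0 0 0 0 0 0; 0 0 0.5 0 0 0; 0 0 1 0 0 0; 0 0 1 0 0 0; 0 0 1 0 0 0; 0 0 1 0 0 0; 0.1 -0.5 1 0 0 0; 0.4 -1 1 0 0 0; 0.4 -1 1 0 0 0; 0.4 -1 1 0 0 0; 0.4 -1 1 0 0 0; 0.4 -1 1 0 0 0; 0.4 -1 1 0 0 0; 0.4 -1 1 0 0 0; 0.4 -1 0.5 0 0 0", gripper=1)

```text
time: 13.62
eef_pos: [0.5364, 0.1191, 0.3306]
tcp_rot: [0.715, 0.699, 0.001, 0.001]
contact_force: [0.1, -0.2, 0.3]
opening: 0.999
finger_force: 0.0
```

Emit:
jog_arm(deltas="0.4 -1 0 0 0 0; 0.4 -1 0 0 0 0; 0.4 -1 0 0 0 0; 0.4 -1 0 0 0 0; 0.4 -1 0 0 0 0; 0.4 -1 0 0 0 0; 0.3 -1 0 0 0 0; 0 -1 0 0 0 0; 0 0 0 0 0 0; 0 0 0 0 0 0")

```text
time: 14.88
eef_pos: [0.5898, -0.0395, 0.3283]
tcp_rot: [0.715, 0.699, 0.0, -0.0]
contact_force: [-0.1, -0.5, 0.3]
opening: 1.003
finger_force: 0.0
```

Run:
```python
from h import *
c=cam("wrist");A=cam("scene");B=cam("side")
a=cv2.resize(A["im"][140:220,240:350],(440,320),interpolation=cv2.INTER_CUBIC); b=cv2.resize(B["im"][180:230,220:310],(360,200),interpolation=cv2.INTER_CUBIC)
o=np.zeros((590,800,3),np.uint8);o[:320,:440]=a;o[:200,440:]=b;o[320:,:360]=cv2.resize(c["im"],(360,270)); o[200:500,440:]=cv2.resize(c["im"][120:420,200:420],(360,300)) if 0 else cv2.resize(c["im"][180:420,180:468],(360,300))
cv2.imwrite("pics/c3.png",o); print(get_state()["eef_pos"])
for n,p in [("tall",[.5905,-.039,.221]),("squat",[.47,.2904,.075])]: print(n,proj(c,p),proj(A,p),proj(B,p))
```

```text
[ 0.58982872 -0.03899344  0.32843386]
tall [[281.14373206 218.38185185]] [[268.38005598 211.74096208]] [[293.60605743 207.1227756 ]]
squat [[ 132.99453331 -190.94681811]] [[293.64396905 164.09761291]] [[245.43054399 194.00393228]]
```

View pics/c3.png

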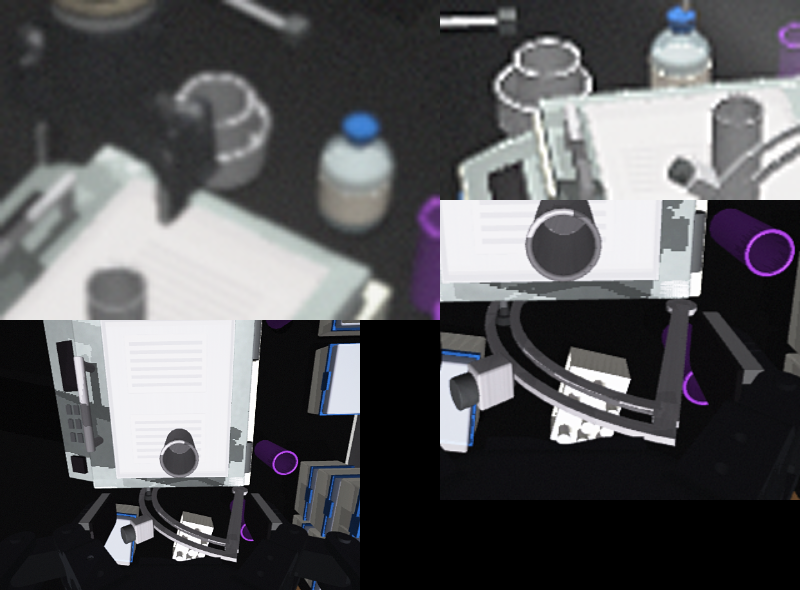

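The squat beaker sits nested in the dish (side crop (547,57), scene crop (218,98)). The tall rim is at about (279,214) in the wrist frame, so tall is near (0.5895, -0.037). The marker is clearly visible at crop (492,382), so I'll measure it with angle ticks overlaid.

Run:
```python
from h import *
c=cam("wrist");B=cam("side")
yaw=-.02; ex=np.array([np.cos(yaw),np.sin(yaw),0]);ey=np.array([-ex[1],ex[0],0]);ez=np.array([0,0,1.])
H=np.array([.468,.021,.112])+.225*ex; S=H-.150*ey; print(H,S)
def P(r,a):return S-r*np.cos(a)*ex+r*np.sin(a)*ez
def tile(cm,u0,v0,u1,v1,k):
    o=cv2.resize(cm["im"][v0:v1,u0:u1],None,fx=k,fy=k,interpolation=cv2.INTER_CUBIC)
    for a in np.arange(0,1.21,.05):
        for r in(.141,.155,.169):
            q=(proj(cm,P(r,a))[0]-[u0,v0]+.5)*k
            col=(0,0,255) if abs(a*10%5)<.01 or abs(a*10%5-5)<.01 else ((0,255,255) if r==.155 else (0,255,0))
            cv2.circle(o,tuple(int(x) for x in q),2,col,-1)
    return o
a=tile(c,185,250,305,400,4);b=tile(B,270,203,315,263,7)
o=np.zeros((600,800,3),np.uint8);o[:,:480]=a;o[:420,480:795]=b;cv2.imwrite("pics/m.png",o)
np.savez("m.npz",K=c["K"],R=c["R"],t=c["t"],im=c["im"])
```

```text
[0.692955  0.0165003 0.112    ] [ 0.6899552 -0.1334697  0.112    ]
```

View pics/m.png

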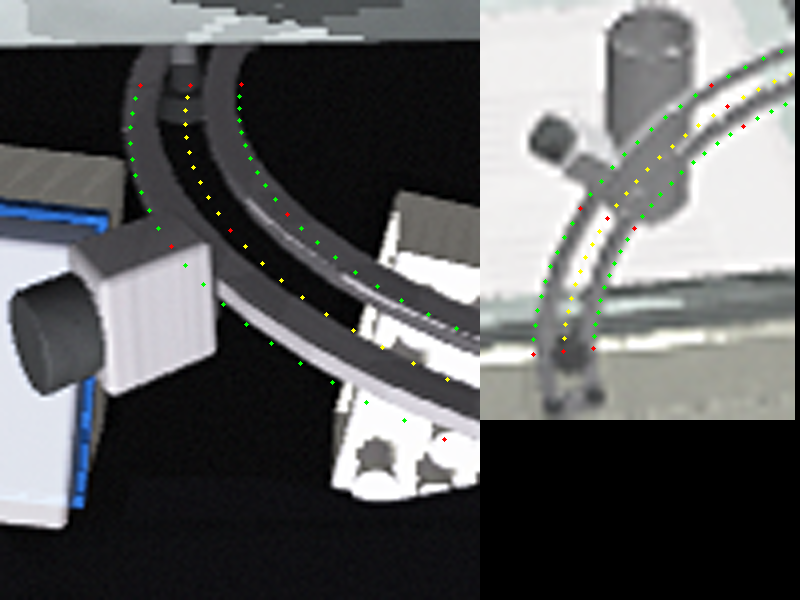

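The overlay follows the slot well; red ticks mark 0, 0.5 and 1.0 rad. The marker block in the wrist crop has +y face corners (75,250), (180,215), (213,240), (105,287) and screw end (45,345). In the side crop the screw centre is (553,138). I cast these onto the quadrant plane.

Run:
```python
from h import *
m=np.load("m.npz");c=dict(K=m["K"],R=m["R"],t=m["t"]);c["C"]=-c["R"].T@c["t"];B=cam("side")
yaw=-.02; ex=np.array([np.cos(yaw),np.sin(yaw),0]);ey=np.array([-ex[1],ex[0],0])
H=np.array([.468,.021,.112])+.225*ex
def hit(cm,u,v,off):
    d=ray(cm,u,v);p=cm["C"]+d*(((H+off*ey-cm["C"])@ey)/(d@ey));q=p-H;x=-q@ex
    return round(np.hypot(x,q[2]),4),round(np.arctan2(q[2],x),4)
w=lambda x,y:((x+.5)/4-.5+185,(y+.5)/4-.5+250)
s=lambda x,y:((x-480+.5)/7-.5+270,(y+.5)/7-.5+203)
for off in(-.135,-.138,-.141):print("face",off,[hit(c,*w(*p),off) for p in((75,250),(180,215),(213,240),(105,287))])
for off in(-.145,-.15):
    print("screw w",hit(c,*w(45,345),off),hit(c,*w(67,330),off),"side",hit(B,*s(553,138),off),"stud0",hit(B,*s(570,355),off), "rim mid w",hit(c,*w(213,298),off))
t=tri(c,w(35,345),B,s(550,134));q=t-H;print("screw tri",t,q@ey,np.arctan2(q[2],-q@ex))
```

```text
face -0.135 [(np.float64(0.1944), np.float64(0.5784)), (np.float64(0.1715), np.float64(0.5752)), (np.float64(0.1704), np.float64(0.6473)), (np.float64(0.1948), np.float64(0.6562))]
face -0.138 [(np.float64(0.1928), np.float64(0.5541)), (np.float64(0.1695), np.float64(0.5475)), (np.float64(0.1681), np.float64(0.6218)), (np.float64(0.1929), np.float64(0.6343))]
face -0.141 [(np.float64(0.1914), np.float64(0.5295)), (np.float64(0.1677), np.float64(0.5192)), (np.float64(0.1659), np.float64(0.5956)), (np.float64(0.1912), np.float64(0.612))]
screw w (np.float64(0.2059), np.float64(0.6373)) (np.float64(0.2007), np.float64(0.6281)) side (np.float64(0.1986), np.float64(0.6321)) stud0 (np.float64(0.151), np.float64(-0.0466)) rim mid w (np.float64(0.1732), np.float64(0.6706))
screw w (np.float64(0.2035), np.float64(0.604)) (np.float64(0.1982), np.float64(0.5935)) side (np.float64(0.2015), np.float64(0.6444)) stud0 (np.float64(0.1518), np.float64(-0.0187)) rim mid w (np.float64(0.1696), np.float64(0.6324))
screw tri [ 0.52530833 -0.12643798  0.23343506] -0.14626240794688986 0.6351721134385525
```

The screw triangulates to y = -146 mm and 0.635 rad; the block-face readings give about 0.61. I take 0.625 ± 0.02 and will verify it later. Next I grasp the tall beaker.

Emit:
jog_arm(deltas="0 0.1 -1 0 0 0; 0 0 -1 0 0 0; 0 0 -1 0 0 0; 0 0 -1 0 0 0; 0 0 -1 0 0 0; 0 0 -0.5 0 0 0; 0 0 -0.2 0 0 0; 0 0 0 0 0 0; 0 0 0 0 0 0")

```text
time: 16.3
eef_pos: [0.5905, -0.0378, 0.2154]
tcp_rot: [0.715, 0.699, 0.001, 0.001]
contact_force: [-1.1, -0.8, 0.4]
opening: 1.001
finger_force: 0.0
```

Emit:
jog_arm(deltas="0 0 0 0 0 0; 0 0 0 0 0 0; 0 0 0 0 0 0; 0 0 0 0 0 0; 0 0 0 0 0 0; 0 0 0 0 0 0", gripper=0, squeeze=40)

```text
time: 17.05
eef_pos: [0.59, -0.0377, 0.2148]
tcp_rot: [0.715, 0.699, -0.0, 0.0]
contact_force: [-1.4, -0.1, 3.6]
opening: 0.477
finger_force: 40.9
```

Emit:
jog_arm(deltas="0 0 0.5 0 0 0; 0 0 1 0 0 0; -0.2 0.5 1 0 0 0; -0.36 1 0 0 0 0; -0.36 1 0 0 0 0; -0.36 1 0 0 0 0; -0.36 1 0 0 0 0; -0.36 1 0 0 0 0; -0.36 1 0 0 0 0; -0.36 1 0 0 0 0; -0.36 1 0 0 0 0; -0.36 1 0 0 0 0; -0.36 1 0 0 0 0; -0.36 1 0 0 0 0; -0.36 1 0 0 0 0; -0.36 1 0 0 0 0; -0.36 1 0 0 0 0; -0.36 1 0 0 0 0; -0.36 1 0 0 0 0")

```text
time: 19.42
eef_pos: [0.4701, 0.2935, 0.2644]
tcp_rot: [0.715, 0.699, 0.0, 0.0]
contact_force: [0.0, -0.9, -1.1]
opening: 0.48
finger_force: 40.6
```

Emit:
jog_arm(deltas="0 0 0 0 0 0; 0 0 0 0 0 0")

```text
time: 19.68
eef_pos: [0.4707, 0.2923, 0.2643]
tcp_rot: [0.715, 0.699, -0.0, 0.0]
contact_force: [-0.5, -1.0, -1.5]
opening: 0.478
finger_force: 40.6
```

Run:
```python
from h import *
c=cam("wrist");A=cam("scene");B=cam("side")
e=get_state()["eef_pos"]; print(e)
pts=[("squat",[.470,.2904,.075]),("tallbot",e-[0,0,.0938])]
for n,p in pts: print(n,proj(c,p),proj(A,p),proj(B,p))
a=cv2.resize(A["im"][130:200,255:335],(480,420),interpolation=cv2.INTER_CUBIC);b=cv2.resize(B["im"][150:220,220:273],(318,420),interpolation=cv2.INTER_CUBIC)
o=np.zeros((600,800,3),np.uint8);o[:420,:480]=a;o[:420,480:798]=b;
o[420:,:240]=cv2.resize(c["im"],(240,180));cv2.imwrite("pics/c4.png",o)
```

```text
[0.47096949 0.29182786 0.26432229]
squat [[279.42504867 196.00575519]] [[293.64396905 164.09761291]] [[245.43054399 194.00393228]]
tallbot [[280.63237852 225.37541793]] [[294.65297524 143.32090978]] [[244.91956766 172.63477287]]
```

Run:
```python
from h import *
c=cam("wrist");g=cv2.GaussianBlur(cv2.cvtColor(c["im"],cv2.COLOR_BGR2GRAY),(3,3),0)
for n,z,r in(("squat",.075,.034),("dish",.042,.047),("tall bottom",.171,.021),("tall top",.271,.022)):
    p=np.array([.4705,.291,z]);R=r*337.2/(c["R"]@p+c["t"])[2]; u,v=proj(c,p)[0]
    sub=g.copy(); 
    h=cv2.HoughCircles(g,cv2.HOUGH_GRADIENT,1,3,param1=80,param2=8,minRadius=int(R-3),maxRadius=int(R+4))
    print(n,"pred",u.round(1),v.round(1),R.round(1))
    for x in ([] if h is None else [k for k in h[0] if np.hypot(k[0]-u,k[1]-v)<14][:4]): print("   ",x,plane(c,x[0],x[1],z).round(4))
```

```text
squat pred 279.6 194.9 35.7
    [283.5 190.5  35. ] [0.4743 0.2952 0.075 ]
    [279.5 196.5  32.9] [0.4704 0.2895 0.075 ]
    [279.5 181.5  38.4] [0.4707 0.3039 0.075 ]
    [281.5 193.5  36.2] [0.4723 0.2924 0.075 ]
dish pred 279.6 188.0 44.9
    [275.5 184.5  45.1] [0.4663 0.2948 0.042 ]
    [274.5 181.5  43. ] [0.4653 0.298  0.042 ]
    [275.5 187.5  44.1] [0.4662 0.2916 0.042 ]
    [279.5 183.5  41.9] [0.4705 0.2958 0.042 ]
tall bottom pred 279.5 226.1 30.9
tall top pred 279.2 304.7 55.9
    [279.5 291.5  58.4] [0.4707 0.2968 0.271 ]
    [280.5 297.5  53.8] [0.4711 0.2942 0.271 ]
    [280.5 311.5  52.6] [0.4709 0.288  0.271 ]
    [280.5 307.5  57.3] [0.471  0.2898 0.271 ]
```

Squat is at about (0.472, 0.292), which is where the tool stands, so I lower the tall beaker.

Emit:
jog_arm(deltas="0.05 0 -1 0 0 0; 0 0 -1 0 0 0; 0 0 -1 0 0 0; 0 0 -0.7 0 0 0; 0 0 -0.5 0 0 0; 0 0 -0.5 0 0 0; 0 0 0 0 0 0")

```text
time: 20.75
eef_pos: [0.4714, 0.2922, 0.1696]
tcp_rot: [0.715, 0.699, -0.001, -0.0]
contact_force: [-0.0, -0.3, -1.1]
opening: 0.473
finger_force: 40.5
```

Emit:
jog_arm(deltas="0 0 -0.5 0 0 0; 0 0 -0.5 0 0 0; 0 0 -0.5 0 0 0; 0 0 -0.5 0 0 0; 0 0 -0.5 0 0 0; 0 0 -0.5 0 0 0; 0 0 0 0 0 0")

```text
time: 21.62
eef_pos: [0.471, 0.2921, 0.1091]
tcp_rot: [0.715, 0.699, -0.001, -0.0]
contact_force: [-0.2, -0.7, -1.1]
opening: 0.475
finger_force: 40.5
```

Emit:
jog_arm(deltas="0 0 -0.15 0 0 0; 0 0 -0.15 0 0 0; 0 0 -0.1 0 0 0; 0 0 -0.05 0 0 0; 0 0 0 0 0 0")

```text
time: 22.25
eef_pos: [0.4717, 0.2923, 0.1013]
tcp_rot: [0.715, 0.699, -0.0, -0.0]
contact_force: [-0.3, -0.1, -1.4]
opening: 0.471
finger_force: 40.5
```

Emit:
jog_arm(deltas="0 0 -0.08 0 0 0; 0 0 -0.05 0 0 0; 0 0 0 0 0 0")

```text
time: 22.62
eef_pos: [0.472, 0.2926, 0.0998]
tcp_rot: [0.715, 0.699, 0.0, -0.0]
contact_force: [-1.9, -0.9, 5.2]
opening: 0.476
finger_force: 41.2
```

Emit:
jog_arm(deltas="0 0 0 0 0 0; 0 0 0 0 0 0; 0 0 0 0 0 0; 0 0 0 0 0 0; 0 0 0.5 0 0 0; 0 0 1 0 0 0; 0 0 1 0 0 0; 0 0 1 0 0 0; 0 0 1 0 0 0; 0 0 1 0 0 0; 0 0 1 0 0 0; 0 -0.5 1 0 0 0; 0 -1 0 0 0 0; 0 -1 0 0 0 0; 0 -1 0 0 0 0; 0 -1 0 0 0 0; 0 -1 0 0 0 0; 0 -1 0 0 0 0; 0 -1 0 0 0 0; 0 -1 0 0 0 0", gripper=1)

```text
time: 25.12
eef_pos: [0.4711, 0.1206, 0.2477]
tcp_rot: [0.715, 0.699, -0.001, -0.001]
contact_force: [0.4, -0.2, -0.5]
opening: 1.001
finger_force: 0.0
```

Emit:
jog_arm(deltas="0 -1 0 0 0 0; -0.1 -1 0 0 0 0; -0.1 -1 0 0 0 0; 0 -1 0 0 0 0; 0 -1 0 0 0 0; 0 -0.1 0 0 0 0; 0 0 0 0 0 0; 0 0 0 0 0 0")

```text
time: 26.12
eef_pos: [0.4676, 0.0207, 0.2485]
tcp_rot: [0.715, 0.699, -0.0, -0.0]
contact_force: [0.9, 0.1, 0.3]
opening: 1.002
finger_force: 0.0
```

Run:
```python
from h import *
c=cam("wrist");A=cam("scene");B=cam("side")
e=get_state()["eef_pos"]; print(e,get_state()["time"])
a=cv2.resize(A["im"][130:200,255:335],(400,350),interpolation=cv2.INTER_CUBIC);b=cv2.resize(B["im"][155:225,215:295],(400,350),interpolation=cv2.INTER_CUBIC)
o=np.zeros((600,800,3),np.uint8);o[:350,:400]=a;o[:350,400:]=b;o[350:,:333]=cv2.resize(c["im"],(333,250));cv2.imwrite("pics/c5.png",o)
print(proj(c,[.4675,.0205,.157]))
```

```text
[0.46770692 0.02080254 0.24868369] 26.275
[[280.12991059 226.14179066]]
```

View pics/c5.png

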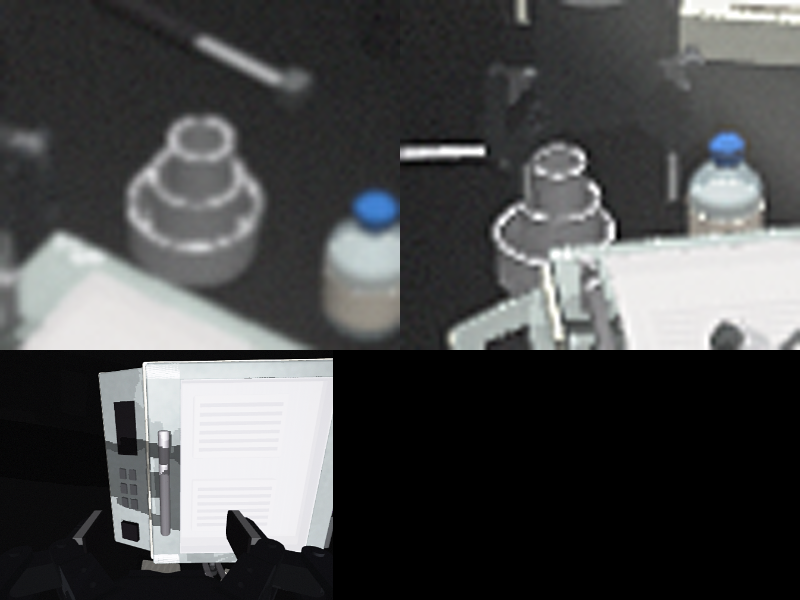

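The tall, squat and dish are nested upright: side crop rims at (558,160), (562,195) and (553,232). The bar in the wrist view is at about (277,224), as predicted. Next I grip the bar.

Emit:
jog_arm(deltas="0 0 -1 0 0 0; 0 0 -1 0 0 0; 0 0 -1 0 0 0; 0 0 -0.8 0 0 0; 0 0 -0.5 0 0 0; 0 0 -0.3 0 0 0; 0 0 0 0 0 0; 0 0 0 0 0 0")

```text
time: 27.28
eef_pos: [0.4682, 0.0203, 0.1574]
tcp_rot: [0.715, 0.699, 0.0, 0.001]
contact_force: [-0.5, 0.3, 0.2]
opening: 1.001
finger_force: 0.0
```

Emit:
jog_arm(deltas="0 0 0 0 0 0; 0 0 0 0 0 0; 0 0 0 0 0 0; 0 0 0 0 0 0; 0 0 0 0 0 0; 0 0 0 0 0 0; 0 0 0 0 0 0", gripper=0, squeeze=50)

```text
time: 28.15
eef_pos: [0.465, 0.0204, 0.1567]
tcp_rot: [0.715, 0.7, -0.003, -0.003]
contact_force: [-9.5, 0.2, 7.5]
opening: 0.119
finger_force: 48.7
```

The bar is gripped and it lies about 3 mm in front of the commanded x. I raise it along the arc about the hinge, half way first.

Emit:
jog_arm(deltas="-0.15 0 0 0 0 0; 0 0 0 0 0 0; 0.16 0 0.7 0 0 0; 0.21 0 0.69 0 0 0; 0.25 -0.02 0.67 0 0 0; 0.29 -0.02 0.66 0 0 0; 0.33 -0.02 0.64 0 0 0; 0 0 0 0 0 0; 0 0 0 0 0 0")

```text
time: 29.28
eef_pos: [0.4891, 0.0202, 0.2245]
tcp_rot: [0.715, 0.699, 0.0, -0.002]
contact_force: [-1.1, 4.4, -2.5]
opening: 0.12
finger_force: 48.7
```

Run:
```python
from h import *
s=get_state();e=s["eef_pos"];print(e,s["contact_force"],s["wrist_torque"])
for hx in(.688,.690,.692): print(hx,np.hypot(hx-e[0],e[2]-.112),np.arctan2(e[2]-.112,hx-e[0])-.1974)
```

```text
[0.48914885 0.02015173 0.22447309] [-1.06909771  4.35214649 -2.51438143] [0.76246973 0.38688382 0.1378171 ]
0.688 0.22845563216365897 0.3173521865525275
0.69 0.23019856749609036 0.31307483009231885
0.692 0.23194565114958957 0.3088618341587164
```

Emit:
jog_arm(deltas="0.37 0.03 0.61 0 0 0; 0.41 0.03 0.59 0 0 0; 0.44 0 0.56 0 0 0; 0.48 0 0.53 0 0 0; 0.5 0 0.5 0 0 0; 0 0 0 0 0 0; 0 0 0 0 0 0; 0 0 0 0 0 0")

```text
time: 30.28
eef_pos: [0.5332, 0.0199, 0.2826]
tcp_rot: [0.715, 0.699, -0.001, -0.0]
contact_force: [-8.2, 0.7, 2.6]
opening: 0.116
finger_force: 49.5
```

Run:
```python
from h import *
s=get_state();e=s["eef_pos"];print(e,s["contact_force"])
for hx in(.688,.690,.692): print(hx,np.hypot(hx-e[0],e[2]-.112),np.arctan2(e[2]-.112,hx-e[0])-.1974)
A=cam("scene");B=cam("side");c=cam("wrist")
yaw=-.02; ex=np.array([np.cos(yaw),np.sin(yaw),0]);ey=np.array([-ex[1],ex[0],0])
H=np.array([.465,.0205,.112])+.225*ex;S=H-.150*ey
for n,cm,(u0,v0,u1,v1),k in(("side",B,(265,200,325,265),7),("scene",A,(210,195,270,265),7)):
    o=cv2.resize(cm["im"][v0:v1,u0:u1],None,fx=k,fy=k,interpolation=cv2.INTER_CUBIC); cv2.imwrite(f"pics/{n}9.png",o)
    for a in(.55,.6,.65,.7): print(n,a,proj(cm,S-.155*np.cos(a)*ex+[0,0,.155*np.sin(a)])[0].round(1))
o=np.zeros((600,800,3),np.uint8);a=cv2.imread("pics/side9.png");b=cv2.imread("pics/scene9.png")
a=cv2.resize(a,(400,433));b=cv2.resize(b,(400,467));o[:433,:400]=a;o[:467,400:]=b;cv2.imwrite("pics/f.png",o)
```

```text
[0.53318003 0.01994398 0.28257516] [-8.19793876  0.6680893   2.6478047 ]
0.688 0.2303586520086255 0.6363790420374975
0.69 0.2317075493417868 0.6299875237345348
0.692 0.23306580248659844 0.623670246410617
side 0.55 [288.1 232.1]
side 0.6 [289.5 230.3]
side 0.65 [291.  228.5]
side 0.7 [292.6 226.8]
scene 0.55 [238.7 234.7]
scene 0.6 [239.8 234. ]
scene 0.65 [240.9 233.3]
scene 0.7 [242.2 232.7]
```

```bash
ls pics
```

```text
A2.png
c2.png
c3.png
c4.png
c5.png
f.png
m.png
sc1.png
scene0.png
scene9.png
si1.png
side0.png
side9.png
w1.png
wrist0.png
```

I've used up my picture views, so I check the stud numerically. First I ease the radial push of about 7 N, then look for the dark stud pixels along the slot in both views.

Emit:
jog_arm(deltas="-0.08 0 0.08 0 0 0; 0 0 0 0 0 0; 0 0 0 0 0 0")

```text
time: 30.8
eef_pos: [0.5321, 0.02, 0.2816]
tcp_rot: [0.715, 0.699, -0.0, 0.0]
contact_force: [-1.7, 0.5, -2.3]
opening: 0.116
finger_force: 49.1
```

Run:
```python
from h import *
s=get_state();e=s["eef_pos"];print(e,s["contact_force"],np.arctan2(e[2]-.112,.689-e[0])-.1974)
yaw=-.02; ex=np.array([np.cos(yaw),np.sin(yaw),0]);ey=np.array([-ex[1],ex[0],0])
H=np.array([.4655,.0205,.112])+.225*ex
old={"side":"pics/side0.png","scene":"pics/scene0.png"}
for n in old:
    c=cam(n);g=cv2.cvtColor(c["im"],cv2.COLOR_BGR2GRAY);o=cv2.cvtColor(cv2.imread(old[n]),cv2.COLOR_BGR2GRAY)
    S=H-.150*ey
    an=np.arange(-.1,1.0,.05)
    q=np.array([proj(c,S-.155*np.cos(a)*ex+[0,0,.155*np.sin(a)])[0] for a in an]).astype(np.float32)
    f=lambda im:cv2.remap(im,q[:,0].copy().reshape(1,-1),q[:,1].copy().reshape(1,-1),1)[0]
    print(n);print([ (round(float(a),2),int(x),int(y)) for a,x,y in zip(an,f(o),f(g))])
    u,v=q[14].round().astype(int); print("patch origin",u-11,v-9); print(g[v-9:v+9,u-11:u+11])
```

```text
[0.53205279 0.01996028 0.28159071] [-1.71027042  0.45176258 -2.29792007] 0.6266986839678219
side
[(-0.1, 145, 160), (-0.05, 86, 155), (0.0, 81, 193), (0.05, 79, 145), (0.1, 117, 161), (0.15, 174, 117), (0.2, 198, 106), (0.25, 229, 117), (0.3, 249, 129), (0.35, 242, 117), (0.4, 240, 116), (0.45, 241, 108), (0.5, 254, 154), (0.55, 135, 148), (0.6, 121, 94), (0.65, 124, 119), (0.7, 127, 113), (0.75, 130, 181), (0.8, 129, 217), (0.85, 123, 231), (0.9, 200, 233), (0.95, 242, 226)]
patch origin 279 221
[[101 105 103 115 179 221 214 208 191 181 181 191 206 218 198 149 112 143
  214 239 236 231]
 [102  99 103  97 133 226 216 215 212 199 183 183 190 200 150 116 140 200
  232 231 231 190]
 [ 97  83  89  96 155 244 220 217 214 208 170 191 186 147 116 137 187 232
  231 231 194 111]
 [ 75  71  78 119 187 217 217 217 223 212 160 172 148 113 140 176 199 206
  210 198 113 118]
 [ 62  58  85 163 173 116 123 168 221 218 194 148 120 128 159 190 191 175
  126 118 122 150]
 [ 93  97 157 184 124 130 125 120 127 175 211 122 122 109 117 132 147 115
  122 124 146 200]
 [143 167 230 126 125 128 128 122 127 12
[... 2459 characters left out ...]
9  89  94  94  97 107 110 107
  109 104 103 102]
 [245 245 245 240 205 136 119 172 219 206 151  95  81  84  88 100 108 115
  119 111  99  94]
 [246 246 245 241 195 127 134 204 237 236 196 125  85  80  90  97 108 125
  135 124 111 100]
 [245 245 245 237 183 122 151 220 240 239 211 141  96  91 102 105 104 114
  129 135 132 122]
 [244 243 241 225 165 122 168 231 241 239 202 132 104 106 122 125 119 111
  108 118 132 134]
 [244 239 222 181 135 118 169 232 241 232 177 119 103 116 136 143 142 129
  119 108 110 123]
 [240 220 184 146 118 117 173 229 230 197 138 107 107 125 141 150 149 145
  139 125 114 109]
 [215 190 169 147 119 120 167 212 195 147 115 101 108 125 141 146 147 147
  144 142 137 127]]
```

In the side view the stud is a dark blob at (292.0, 230.9), and in the scene view it is near (242, 236.8).

Run:
```python
from h import *
A=cam("scene");B=cam("side")
yaw=-.02; ex=np.array([np.cos(yaw),np.sin(yaw),0]);ey=np.array([-ex[1],ex[0],0])
H=np.array([.4655,.0205,.112])+.225*ex
def hit(cm,u,v,off):
    d=ray(cm,u,v);p=cm["C"]+d*(((H+off*ey-cm["C"])@ey)/(d@ey));q=p-H;x=-q@ex
    return np.round([np.hypot(x,q[2]),np.arctan2(q[2],x)],3)
print("stud rest",hit(B,282.7,253.5,-.15),"stud now",hit(B,292,230.9,-.15),hit(B,292,230.9,-.155),"screw",hit(B,280.4,222.7,-.147))
t=tri(A,(242,236.8),B,(292,230.9));q=t-H;print(t,q@ey,np.hypot(q@ex,q[2]),np.arctan2(q[2],-q@ex))
a=.2
```

```text
stud rest [ 0.148 -0.023] stud now [0.147 0.611] [0.15  0.628] screw [0.196 0.643]
[ 0.56738741 -0.13320515  0.19647551] -0.15163679744000302 0.1468001791746452 0.6131488531669546
```

The stud has swept 0.634 rad from rest, and the marker measures 0.61–0.645. That is well inside the 0.065 rad tolerance, so I let it settle and hand in.

Emit:
jog_arm(deltas="0 0 0 0 0 0; 0 0 0 0 0 0; 0 0 0 0 0 0; 0 0 0 0 0 0")

```text
time: 31.5
eef_pos: [0.5319, 0.02, 0.2814]
tcp_rot: [0.715, 0.699, -0.0, 0.0]
contact_force: [-3.2, -1.7, -1.5]
opening: 0.121
finger_force: 49.3
```

```bash
python3 -c "
from plant import *
print(get_state()['eef_pos'],ctrl.sign_off())"
```

```text
the job is handed in; nothing more can be done
[0.53190033 0.01999328 0.28142481] None
```

I nested both beakers upright in the dish and handed the job in at about 31.5 s with the gripper holding the lid at about 0.63 rad; the marker measured 0.61–0.645 rad, inside the 0.065 rad tolerance, but sign-off returned no verdict and the final stud check was numeric because my picture views were used up.

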